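# Change over two desktop engravers by their sliding guards

### The job

Two identical desktop engravers stand on the bench with their sliding top guards left half open. Slide the guard of the engraver that has a wooden blank in its jig fully shut so that it can run, and slide the guard of the one with the empty jig fully open so that it can be loaded; then let go of both.

Things in the scene. Friction and masses are not known exactly. Their poses are not given: they have to be found in the camera images.
- loaded_grip (a point): Guard handle of the engraver with a brown wooden blank (96 x 84 x 14 mm) in its jig: centre of a dark steel bar 92 mm long (x), 14 wide (y), 16 high, 168 mm above the table, on two posts 64 mm apart inside, 34 mm of air below. Pinch it from above across the 14 mm. Moves with the guard; x along the bar, +y along the track towards open (roughly the robot's left, within 12 degrees), z up.
- loaded_guard (a joint): Travel (m) of that engraver's guard: 0 fully shut, 0.12 fully open, a stop at both ends. Slides along its handle's y axis with a few newtons and stays where left. The guard is a clear plate in an aluminium frame, 196 (x) x 140 (y) mm, frame top 130 mm above the table, its handle in the middle; it runs in tracks on top of the box.
- empty_grip (a point): Guard handle of the engraver with nothing between its jig jaws (bare slatted bed); same sizes, point and axes as loaded_grip. The engravers are fixed white and grey boxes, 220 (x) x 280 (y) mm, 120 high, side by side, either one on the left. The -y half of each top is the opening the guard covers when shut; the +y half is a fixed grey roof over which it slides open.
- empty_guard (a joint): Travel (m) of the empty engraver's guard: 0 fully shut, 0.12 fully open, a stop at both ends. Slides along the y axis of empty_grip with a few newtons and stays where left. Same guard as the other.

How it is judged:
By the outcome, as a careful person would: the job done as asked, in the order asked, and still so for the second after the job is handed in, with the robot touching nothing.
It also fails if it takes over 40 s, if anything falls off the work surface, if the arm or the gripper's body presses on something with over 40 N, if the wrist force passes 120 N, or if a joint passes its speed limit or range.

### The arm

A 6-joint arm with a two-finger parallel gripper is mounted at the origin on the work surface. World frame = base frame: x ahead of the robot, y to its left, z up, the work surface at z = 0. Lengths are in m, angles in rad, forces in N, time in s.
With the tool pointing down it reaches from about 0.275 to 1 m from the base axis. Payload 8.4 kg.
Tool frame: the origin (TCP) lies at the very end of the fingers, on their centre line; the grasp point (between the pads) lies 19 mm behind it; x points along the fingers, z is the direction in which the jaws open and shut, and the axes are right-handed (so a half turn about x gives the same grasp; the last joint's range is limited). The gripper opens to 85 mm and grips with 20 to 120 N. Pads are 22 mm wide; open, the fingers measure 114 mm over their backs; the gripper's body (76 mm by 85 mm) begins 54 mm behind the grasp point. The pads swing forward as they close: fully open they stand 13 mm farther back than shut.
Start: joints at [-1.171, 0.353, 1.633, -0, 1.155, -0.002], TCP at [0.244, -0.575, 0.207] pointing down, gripper open.
Joint ranges: [-2.63, 2.63], [-0.92, 2.1], [0.06, 2.66], [-1.3, 4.44], [0, 2.69], [-3.02, 3.02]. Speed limits (rad/s): [2.22, 2.22, 2.79, 3.14, 3.14, 3.14].

### API

Orientations are given as a rotation vector (axis times angle).
In Python, from station import observe, read_camera, job_done gives the robot as it stands. The module is installed in compiled form; this text tells all that it offers.
- The arm moves only by the shell command python3 -m jog 'ROWS'. ROWS is JSON, a list of rows, each a list of 3 entries, a list of its own where there are three numbers: the shift along the tool's x, y, z in m, then the turn, a rotation vector about the tool's x, y, z in rad, then the gripper command: -1 is fully open, 1 is shut, values between are in proportion. In form: [[[x, y, z], [ax, ay, az], fingers], ...]. A call has 1 to 5 rows; each row is the pose to reach, as a shift and turn from the pose commanded when the call began, along the tool's axes at that moment; what a row does not reach only later rows make up. A row lasts 1/10 s, in which the tool goes at most 50 mm and 8.59 degrees, less where a joint would pass 70% of its speed; a pose out of reach is approached as far as the arm can. A call with a gripper value outside its range is refused whole. The fingers move at their own pace and stop on an object; the grip force is fixed at half the most. Time passes only in rows, so rows that repeat a pose let the fingers close. It gives the time, the measured TCP pose, the force and the opening at its end, in the units of the state.
- observe(): the state, without advancing time (a new reading comes with each control period).
- read_camera(name): name is "scene" or "top" or "wrist"; returns a dict with "color" (400x640x3 uint8, red, green, blue), "range_z" (400x640 float32, m along the optical axis (not along the pixel's ray), 0 where there is no reading), "vertical_fov" (degrees; the focal length in pixels is half the picture's height over the tangent of half this angle, whatever the lens; pixels are square), "cx", "cy" (the principal point, pixels), "D" ([k1, k2, p1, p2, k3] as OpenCV has them; the pictures are not rectified), "R" (3x3) and "t" (3): a world point X has camera coordinates R X + t. Camera axes: x right, y down, z forward; pixel columns grow to the right and rows downward; lengths in m; the calibration is good to about 2 mm. A picture is of the moment at which its call begins.
- job_done(): hands the job in, once; it reports no verdict.
The state is a dict: "time_s": time; "qpos": joint angles; "joint_velocities": joint speeds; "joint_efforts": joint torques, N m; "tcp_pos": TCP position; "orientation": TCP orientation; "force": force on the tool from outside, world axes, zero at the start; "torque": the same for the moment, N m; "width": opening from 0.0 (shut) to 1.0 (fully open).
Only numpy, scipy, OpenCV 4.12 (cv2) and the standard library are available. Lean on these libraries where they do the work, as an engineer would, in place of code of your own. Each camera call takes 0.05 s, during which the arm holds its last target.

## Working session

There is one attempt and no reset: what is moved stays moved. The work goes in short steps, Python scripts to look and compute and a shell command to move; the robot and the scene stay as the last step left them, time stands still between calls to the robot, and variables do not carry over. Pictures are saved under pics/ and viewed, and the job is handed in when it is done.

```bash
mkdir -p pics; python3 - <<'E'
from station import observe, read_camera
import cv2,numpy as np
s=observe();print({k:np.round(v,3).tolist() for k,v in s.items()})
for n in["top","scene"]:
    c=read_camera(n);cv2.imwrite(f"pics/{n}0.png",c["color"][:,:,::-1]);np.savez(f"{n}0.npz",**c)
    print(n,c["vertical_fov"],c["cx"],c["cy"],np.round(c["D"],3),np.round(c["R"],3).tolist(),np.round(c["t"],3))
E
```

```text
{'time_s': 0.0, 'qpos': [-1.171, 0.354, 1.634, 0.0, 1.155, -0.002], 'joint_velocities': [-0.001, -0.0, -0.0, 0.001, -0.001, -0.0], 'joint_efforts': [-0.0, -60.526, -34.206, -0.0, 0.01, -0.0], 'tcp_pos': [0.244, -0.575, 0.206], 'orientation': [0.909, 1.374, -0.908], 'force': [0.049, -0.51, -0.267], 'torque': [-0.012, 0.041, 0.029], 'width': 0.999}
top 48.87430894904719 316.9139408028988 203.07609960991897 [-0.023  0.     0.     0.     0.   ] [[0.001, -1.0, -0.011], [-0.997, -0.0, -0.071], [0.071, 0.011, -0.997]] [-0.066  0.555  0.909]
scene 45.690279148764894 324.84713271062543 193.9816154318619 [-0.139  0.     0.     0.     0.   ] [[-0.273, 0.962, -0.012], [0.803, 0.221, -0.553], [-0.53, -0.161, -0.833]] [ 0.238 -0.33   1.343]
```

View pics/top0.png

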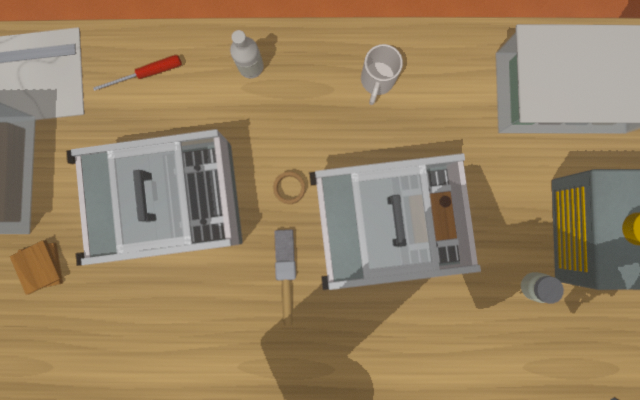

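View pics/scene0.png

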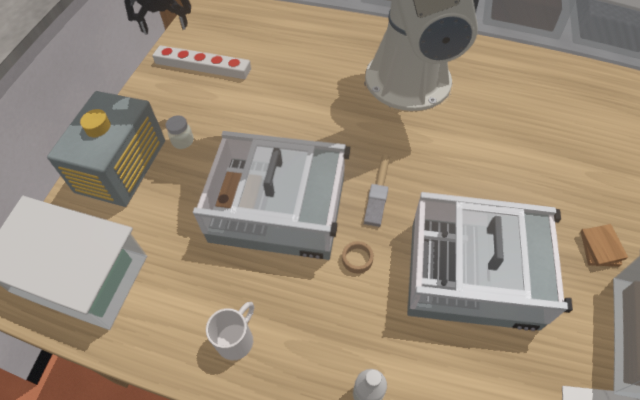

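The top view shows two engravers. The right one (blank at about (444,216)) has its handle at about (398,220) and is loaded. The left one has bare slats at (205,195), with its handle at (144,195). The brown piece at (35,267) lies loose on the bench. Next I'll measure the handles.

```bash
cat > h.py <<'E'
import numpy as np,cv2
def K(c):
    f=200/np.tan(np.radians(c["vertical_fov"])/2);return np.array([[f,0,c["cx"]],[0,f,c["cy"]],[0,0,1.]])
def ray(c,px,z=None):
    px=np.asarray(px,float).reshape(-1,1,2)
    n=cv2.undistortPoints(px,K(c),np.array(c["D"],float)).reshape(-1,2)
    d=np.c_[n,np.ones(len(n))]@c["R"]; o=-c["R"].T@c["t"]
    return o+d*((z-o[2])/d[:,2])[:,None]
def cloud(c):
    v,u=np.mgrid[:400,:640];px=np.stack([u,v],-1).reshape(-1,1,2).astype(float)
    n=cv2.undistortPoints(px,K(c),np.array(c["D"],float)).reshape(-1,2)
    z=c["range_z"].reshape(-1,1)
    return ((np.c_[n,np.ones(len(n))]*z-c["t"])@c["R"]).reshape(400,640,3)
E
python3 - <<'E'
from h import *
for n,boxes in (("top",{"loaded":(380,185,412,255),"empty":(128,160,162,228)}),("scene",{"loaded":(255,140,295,205),"empty":(480,208,515,278)})):
    c=dict(np.load(n+"0.npz"));P=cloud(c);col=c["color"].astype(int)
    for k,(a,b,d,e) in boxes.items():
        m=np.zeros((400,640),bool);m[b:e,a:d]=True
        mt=m&(col.max(2)<100)&(P[...,2]>.165)&(P[...,2]<.19)&(c["range_z"]>0)
        vu=np.argwhere(mt);px=vu[:,::-1]
        X=ray(c,px,.176)
        r=cv2.minAreaRect(X[:,:2].astype(np.float32))
        q=P[mt];mu=X[:,:2].mean(0);w,V=np.linalg.eigh(np.cov(X[:,:2].T));ax=V[:,1]*np.sign(V[0,1])
        print(n,k,len(px),"rect",np.round(r[0],4),np.round(r[1],4),"mean",np.round(mu,4),"yaw",np.degrees(np.arctan2(ax[1],ax[0])).round(2),"range z med",np.median(q,0).round(4))
        # frame/box rows: track orientation from white frame at 0.13
E
```

```text
top loaded 442 rect [ 0.5143 -0.2076] [0.0897 0.0178] mean [ 0.5144 -0.2084] yaw 6.93 range z med [ 0.5148 -0.2086  0.1749]
top empty 453 rect [0.5585 0.2455] [0.0909 0.0175] mean [0.5583 0.2459] yaw 7.7 range z med [0.5587 0.2468 0.1745]
scene loaded 90 rect [ 0.521  -0.2083] [0.0975 0.0148] mean [ 0.5257 -0.206 ] yaw 6.46 range z med [ 0.5281 -0.2066  0.1722]
scene empty 129 rect [0.5682 0.2449] [0.0901 0.0147] mean [0.5741 0.2425] yaw 10.18 range z med [0.5741 0.2435 0.1712]
```

```bash
python3 - <<'E'
import cv2
im=cv2.imread("pics/top0.png")
cv2.imwrite("pics/zl.png",cv2.resize(im[140:300,300:490],None,fx=4,fy=3.7,interpolation=3))
cv2.imwrite("pics/ze.png",cv2.resize(im[120:275,60:250],None,fx=4,fy=3.7,interpolation=3))
E
```

```text
(no output)
```

View pics/zl.png

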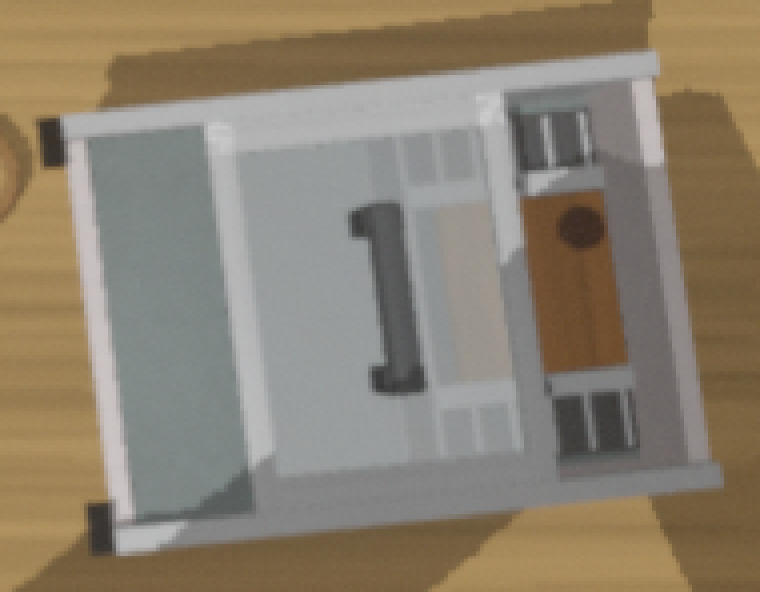

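View pics/ze.png

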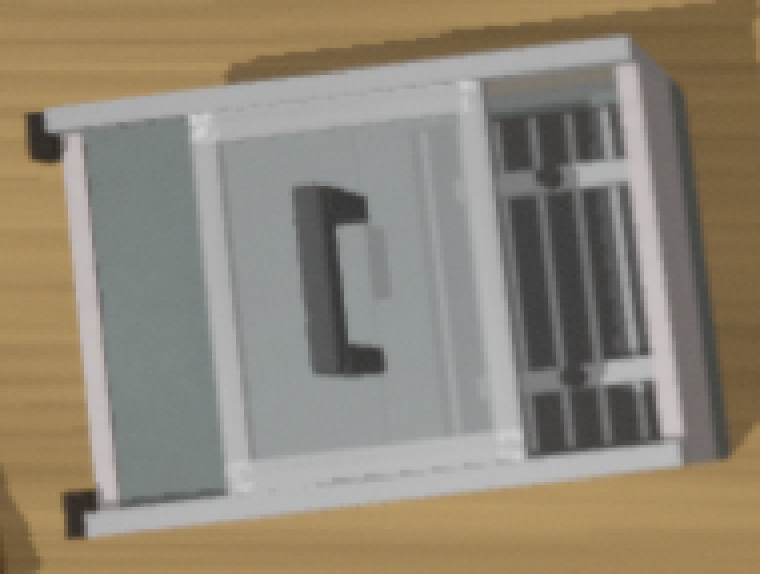

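```bash
cat >> h.py <<'E'
from scipy.spatial.transform import Rotation as Ro
from station import observe
def plan(target,yaw):
    s=observe();R=Ro.from_rotvec(s["orientation"]).as_matrix();p=np.array(s["tcp_pos"])
    print("tcp",p.round(4),"F",np.round(s["force"],2),"w",round(float(s["width"]),3),"t",s["time_s"],"q6",round(float(s["qpos"][5]),3));print("R",R.round(3).tolist())
    g=np.radians(yaw)
    for sg in(1,-1):
        z=np.array([-np.sin(g),np.cos(g),0])*sg;x=np.array([0,0,-1.]);T=np.c_[x,np.cross(z,x),z]
        print("shift",(R.T@(np.array(target)-p)).round(4),"turn",Ro.from_matrix(R.T@T).as_rotvec().round(4))
E
python3 - <<'E'
from h import *
plan([.515,-.208,.30],7)
c=dict(np.load("top0.npz"));P=cloud(c)
for n,(a,b,d,e) in {"jar":(525,270,565,305),"box":(555,170,640,290),"rbox":(500,25,640,135),"between":(420,290,520,400),"all":(0,100,480,300)}.items():
    q=P[b:e,a:d].reshape(-1,3);q=q[q[:,2]>.03];q=q[np.isfinite(q).all(1)]
    if len(q):print(n,q.min(0).round(3),np.percentile(q,99.5,axis=0).round(3))
# rails: white ends lines, zoomed px -> orig
for nm,pts,z in(("loaded",[(65,118),(657,52),(115,553),(722,485)],0),("empty",[(45,108),(630,40),(88,536),(683,464)],1)):
    o=[(300,140),(60,120)][z];px=[(o[0]+x/4,o[1]+y/3.7) for x,y in pts]
    X=ray(c,px,.13)[:,:2]
    d=X[0]-X[1];d2=X[2]-X[3]
    print(nm,X.round(3).tolist(),[np.degrees(np.arctan2(-k[0],k[1])).round(2) for k in(d,d2)],np.linalg.norm(d).round(3),np.linalg.norm(d2).round(3), X.mean(0).round(3))
E
```

```text
tcp [ 0.2442 -0.5748  0.2064] F [-0.06 -0.98 -0.39] w 0.999 t 0.1 q6 -0.002
R [[-0.001, 0.92, 0.391], [0.001, 0.391, -0.92], [-1.0, -0.0, -0.001]]
shift [-0.0933  0.3927 -0.2318] turn [-2.8619e+00 -3.0000e-04 -1.9000e-03]
shift [-0.0933  0.3927 -0.2318] turn [ 2.797e-01 -1.300e-03  2.000e-04]
jar [ 0.352 -0.571  0.03 ] [ 0.49  -0.075  0.945]
box [ 0.382 -0.658  0.03 ] [ 0.607 -0.537  0.181]
rbox [ 0.49  -0.737  0.03 ] [ 0.894 -0.075  0.945]
between [ 0.49  -0.075  0.945] [ 0.49  -0.075  0.945]
all [ 0.366 -0.364  0.03 ] [0.736 0.563 0.945]
loaded [[0.606, -0.065], [0.64, -0.342], [0.389, -0.088], [0.423, -0.367]] [np.float64(6.93), np.float64(6.88)] 0.279 0.281 [ 0.514 -0.216]
empty [[0.65, 0.4], [0.684, 0.121], [0.432, 0.371], [0.469, 0.093]] [np.float64(6.98), np.float64(7.57)] 0.281 0.281 [0.559 0.246]
```

```bash
python3 -m jog '[[[-0.05,0,0],[0,0,0],-1],[[-0.095,0,0],[0.07,0,0],-1],[[-0.095,0.035,-0.02],[0.14,0,0],-1],[[-0.095,0.07,-0.04],[0.21,0,0],-1],[[-0.095,0.105,-0.06],[0.28,0,0],-1]]'
python3 -c "
from h import *
plan([.515,-.208,.22],6.9)"
```

```text
time_s: 0.6
tcp_pos: [0.318, -0.4778, 0.3021]
orientation: [1.122, 1.263, -1.122]
force: [0.5, -0.0, -1.4]
width: 1.002
tcp [ 0.318  -0.4778  0.3021] F [ 0.47 -0.01 -1.44] w 1.002 t 0.6 q6 0.467
R [[0.0, 0.993, 0.118], [0.0, 0.118, -0.993], [-1.0, 0.0, -0.0]]
shift [ 0.0821  0.2274 -0.2448] turn [ 3.1391e+00 -2.0000e-04  0.0000e+00]
shift [ 0.0821  0.2274 -0.2448] turn [-0.0025 -0.     -0.0001]
```

```bash
python3 -m jog '[[[0,0.03,-0.03],[0,0,0],-1],[[0,0.06,-0.065],[0,0,0],-1],[[0,0.09,-0.1],[0,0,0],-1],[[0,0.12,-0.13],[0,0,0],-1],[[0,0.15,-0.16],[0,0,0],-1]]'
python3 -m jog '[[[0,0.03,-0.03],[0,0,0],-1],[[0,0.055,-0.06],[0,0,0],-1],[[0,0.077,-0.085],[0,0,0],-1],[[0.05,0.077,-0.085],[0,0,0],-1],[[0.07,0.077,-0.085],[0,0,0],-1]]'
python3 -c "
from h import *
from station import read_camera
plan([.515,-.208,.15],6.9)
c=read_camera('wrist');cv2.imwrite('pics/w1.png',c['color'][:,:,::-1]);np.savez('w1.npz',**c)"
```

```text
time_s: 1.1
tcp_pos: [0.4477, -0.3002, 0.3019]
orientation: [1.119, 1.265, -1.119]
force: [0.4, -0.9, -0.2]
width: 1.002
time_s: 1.6
tcp_pos: [0.5121, -0.2063, 0.2288]
orientation: [1.117, 1.269, -1.119]
force: [-0.1, 0.7, -0.1]
width: 0.999
tcp [ 0.5121 -0.2063  0.2288] F [-0.05  0.74 -0.1 ] w 0.999 t 1.6 q6 1.061
R [[-0.003, 0.992, 0.124], [0.001, 0.124, -0.992], [-1.0, -0.003, -0.002]]
shift [0.0788 0.0029 0.0022] turn [-3.138e+00 -5.000e-03 -2.800e-03]
shift [0.0788 0.0029 0.0022] turn [ 0.0036 -0.0018  0.0032]
```

View pics/w1.png

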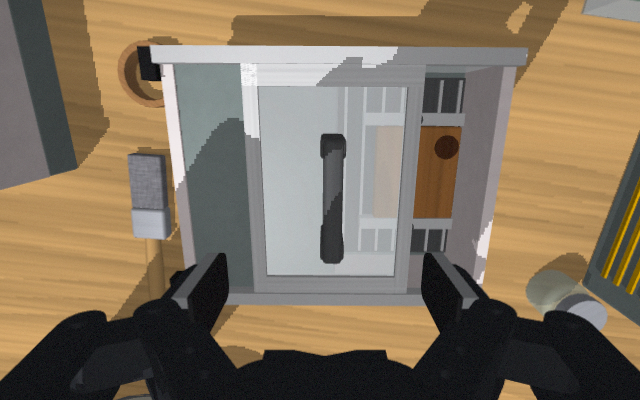

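The wrist view shows the bar upright at about (332,198), with the fingers symmetric about column 325 and aligned with the bar. The blank is visible at (437,172). I'll check the bar's position from this view, then go down.

```bash
python3 -c "
from h import *
c=dict(np.load('w1.npz'));print(ray(c,[(332,135),(332,262),(332,198)],.176).round(4))"
python3 -m jog '[[[0.03,0.001,0],[0,0,0],-1],[[0.055,0.002,0.001],[0,0,0],-1],[[0.072,0.003,0.002],[0,0,0],-1],[[0.078,0.003,0.002],[0,0,0],-1],[[0.078,0.003,0.002],[0,0,0],-1]]'
```

```text
[[ 0.5627 -0.2043  0.176 ]
 [ 0.4712 -0.2162  0.176 ]
 [ 0.5199 -0.2099  0.176 ]]
time_s: 2.15
tcp_pos: [0.5161, -0.2098, 0.1539]
orientation: [1.119, 1.265, -1.12]
force: [-0.3, 0.7, 0.5]
width: 0.999
```

```bash
python3 -m jog '[[[0.004,0,0],[0,0,0],-1],[[0.004,0,0],[0,0,0],1],[[0.004,0,0],[0,0,0],1],[[0.004,0,0],[0,0,0],1],[[0.004,0,0],[0,0,0],1]]'
python3 -m jog '[[[0,0,0],[0,0,0],1],[[0,0,0],[0,0,0],1],[[0,0,0],[0,0,0],1]]'
```

```text
time_s: 2.65
tcp_pos: [0.5165, -0.2098, 0.1504]
orientation: [1.119, 1.264, -1.119]
force: [-0.4, 0.3, -0.4]
width: 0.332
time_s: 2.95
tcp_pos: [0.5166, -0.2099, 0.1506]
orientation: [1.119, 1.264, -1.119]
force: [-1.8, 0.3, 5.8]
width: 0.113
```

```bash
python3 -m jog '[[[0,0,0],[0,0,0],1],[[0,0,0],[0,0,0],1]]'
python3 -c "
from h import *
from station import read_camera
c=read_camera('wrist');cv2.imwrite('pics/w2.png',c['color'][:,:,::-1])"
```

```text
time_s: 3.15
tcp_pos: [0.5165, -0.2099, 0.1505]
orientation: [1.119, 1.264, -1.119]
force: [-2.2, 0.7, 5.9]
width: 0.117
```

View pics/w2.png

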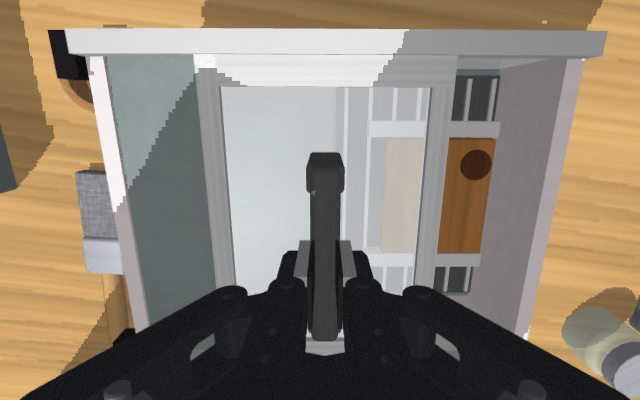

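The bar sits between both pads at (325,250). I'll slide towards shut along tool +z.

```bash
python3 -m jog '[[[0,0,0.008],[0,0,0],1],[[0,0,0.016],[0,0,0],1],[[0,0,0.024],[0,0,0],1],[[0,0,0.032],[0,0,0],1],[[0,0,0.04],[0,0,0],1]]'
```

```text
time_s: 3.7
tcp_pos: [0.5212, -0.2493, 0.1505]
orientation: [1.12, 1.265, -1.119]
force: [-2.0, 2.6, 6.9]
width: 0.113
```

```bash
python3 -m jog '[[[0,0,0.004],[0,0,0],1],[[0,0,0.008],[0,0,0],1],[[0,0,0.012],[0,0,0],1],[[0,0,0.012],[0,0,0],1]]'
python3 -m jog '[[[0,0,0.003],[0,0,0],1],[[0,0,0.005],[0,0,0],1],[[0,0,0.005],[0,0,0],1]]'
```

```text
time_s: 4.1
tcp_pos: [0.5227, -0.2618, 0.1505]
orientation: [1.119, 1.264, -1.119]
force: [-2.6, 0.2, 6.6]
width: 0.115
time_s: 4.4
tcp_pos: [0.5232, -0.2664, 0.1505]
orientation: [1.119, 1.265, -1.119]
force: [-2.0, 1.9, 6.5]
width: 0.116
```

```bash
for i in 1 2; do python3 -m jog '[[[0,0,0.002],[0,0,0],1],[[0,0,0.003],[0,0,0],1],[[0,0,0.003],[0,0,0],1]]'; done
python3 -c "
from h import *
from station import read_camera
for n in('wrist','top'):
  c=read_camera(n);cv2.imwrite(f'pics/{n}3.png',c['color'][:,:,::-1])"
```

```text
time_s: 4.7
tcp_pos: [0.5235, -0.2692, 0.1505]
orientation: [1.119, 1.265, -1.119]
force: [-2.8, 0.7, 6.3]
width: 0.117
time_s: 5.0
tcp_pos: [0.5239, -0.2722, 0.1505]
orientation: [1.119, 1.265, -1.119]
force: [-2.2, 2.3, 6.1]
width: 0.115
```

View pics/wrist3.png

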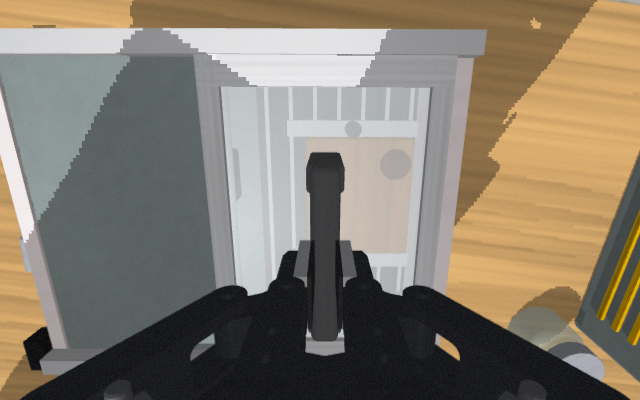

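The guard edge is now almost at the front wall (column 440), and I haven't felt the stop yet, so I'll continue in small steps.

```bash
for i in 1 2 3; do python3 -m jog '[[[0,0,0.002],[0,0,0],1],[[0,0,0.003],[0,0,0],1],[[0,0,0.003],[0,0,0],1]]'; python3 -c "
from h import *
print(abs(observe()['force'][1]))"; done
```

```text
time_s: 5.4
tcp_pos: [0.5242, -0.2752, 0.1505]
orientation: [1.119, 1.265, -1.119]
force: [-2.9, 1.0, 7.0]
width: 0.115
0.9744179417334875
time_s: 5.7
tcp_pos: [0.5246, -0.2781, 0.1505]
orientation: [1.119, 1.265, -1.119]
force: [-2.7, 1.1, 6.6]
width: 0.115
1.052371108034443
time_s: 6.0
tcp_pos: [0.5249, -0.2811, 0.1505]
orientation: [1.119, 1.265, -1.119]
force: [-2.5, 1.0, 8.2]
width: 0.113
0.951577588813337
```

```bash
for i in 1 2 ; do python3 -m jog '[[[0,0,0.002],[0,0,0],1],[[0,0,0.003],[0,0,0],1],[[0,0,0.003],[0,0,0],1]]'; done;  python3 -c "
from h import *
from station import read_camera
for n in('wrist','top'):
  c=read_camera(n);cv2.imwrite(f'pics/{n}4.png',c['color'][:,:,::-1])"
```

```text
time_s: 6.3
tcp_pos: [0.5253, -0.2841, 0.1505]
orientation: [1.119, 1.265, -1.119]
force: [-2.4, 1.1, 7.3]
width: 0.116
time_s: 6.6
tcp_pos: [0.5254, -0.285, 0.1505]
orientation: [1.122, 1.268, -1.118]
force: [-2.8, 10.3, 10.2]
width: 0.116
```

View pics/wrist4.png

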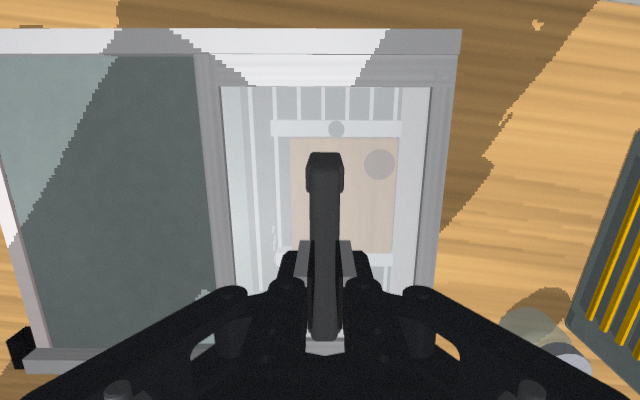

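The guard stalled and the force rose to about 10 N, so this is the stop. I'll press slightly more to confirm, then release.

```bash
python3 -m jog '[[[0,0,0.0015],[0,0,0],1],[[0,0,0.0015],[0,0,0],1]]'
python3 -m jog '[[[0,0,0],[0,0,0],-1],[[0,0,0],[0,0,0],-1],[[0,0,0],[0,0,0],-1],[[0,0,0],[0,0,0],-1],[[0,0,0],[0,0,0],-1]]'
python3 -m jog '[[[0,0,0],[0,0,0],-1],[[0,0,0],[0,0,0],-1],[[0,0,0],[0,0,0],-1],[[0,0,0],[0,0,0],-1]]'
```

```text
time_s: 6.9
tcp_pos: [0.5253, -0.2851, 0.1504]
orientation: [1.123, 1.27, -1.118]
force: [-3.6, 16.6, 14.0]
width: 0.116
time_s: 7.4
tcp_pos: [0.526, -0.2889, 0.15]
orientation: [1.119, 1.264, -1.119]
force: [-0.5, -0.3, 0.8]
width: 0.95
time_s: 7.8
tcp_pos: [0.526, -0.2887, 0.1501]
orientation: [1.119, 1.264, -1.119]
force: [-1.5, 0.2, 0.6]
width: 1.0
```

```bash
python3 -m jog '[[[-0.03,0,0],[0,0,0],-1],[[-0.07,0,0],[0,0,0],-1],[[-0.1,0,0],[0,0,0],-1],[[-0.1,0,0],[0,0,0],-1]]'
python3 -c "
from h import *
plan([.559,.2465,.25],7.3)
from station import read_camera
c=read_camera('wrist');cv2.imwrite('pics/w5.png',c['color'][:,:,::-1]);np.savez('w5.npz',**c)"
```

```text
time_s: 8.2
tcp_pos: [0.5283, -0.29, 0.255]
orientation: [1.119, 1.257, -1.116]
force: [0.2, 0.2, 0.2]
width: 0.999
tcp [ 0.5283 -0.29    0.255 ] F [0.2  0.24 0.2 ] w 0.999 t 8.2 q6 0.945
R [[0.007, 0.993, 0.122], [-0.004, 0.122, -0.993], [-1.0, 0.006, 0.005]]
shift [ 0.0032  0.0956 -0.5288] turn [ 3.136  -0.0098 -0.0071]
shift [ 0.0032  0.0956 -0.5288] turn [-0.0056  0.0045 -0.0063]
```

View pics/w5.png

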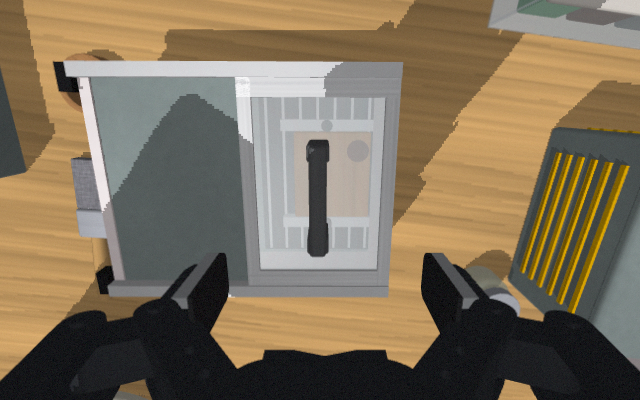

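The wrist view shows the guard shut over the blank, its edge flush at column 390, with the handle free at (317,197). Next is the empty engraver.

```bash
python3 -m jog '[[[0,0.007,-0.035],[0,0,0],-1],[[0,0.014,-0.07],[0,0,0],-1],[[0,0.021,-0.105],[0,0,0],-1],[[0,0.028,-0.14],[0,0,0],-1],[[0,0.035,-0.175],[0,0,0],-1]]'
python3 -m jog '[[[0,0.007,-0.035],[0,0,0],-1],[[0,0.014,-0.07],[0,0,0],-1],[[0,0.021,-0.105],[0,0,0],-1],[[0,0.028,-0.14],[0,0,0],-1],[[0,0.035,-0.175],[0,0,0],-1]]'
python3 -m jog '[[[0,0.006,-0.035],[0,0,0],-1],[[0,0.012,-0.07],[0,0,0],-1],[[0,0.018,-0.105],[0,0,0],-1],[[0,0.024,-0.135],[0,0,0],-1],[[0,0.026,-0.155],[0,0,0],-1]]'
python3 -m jog '[[[0,0,-0.02],[0,0,0],-1],[[0,0,-0.02],[0,0,0],-1]]'
python3 -c "
from h import *
plan([.559,.2465,.15],7.3)
from station import read_camera
c=read_camera('wrist');cv2.imwrite('pics/w6.png',c['color'][:,:,::-1]);np.savez('w6.npz',**c)"
```

```text
time_s: 8.75
tcp_pos: [0.5387, -0.1092, 0.2487]
orientation: [1.119, 1.266, -1.12]
force: [0.0, -0.3, -0.0]
width: 0.998
time_s: 9.25
tcp_pos: [0.5522, 0.0686, 0.2488]
orientation: [1.118, 1.266, -1.12]
force: [-0.2, 0.4, 0.2]
width: 1.001
time_s: 9.75
tcp_pos: [0.5593, 0.2261, 0.2485]
orientation: [1.117, 1.266, -1.12]
force: [-0.4, 0.3, -0.1]
width: 0.996
time_s: 9.95
tcp_pos: [0.5566, 0.2459, 0.2485]
orientation: [1.116, 1.267, -1.119]
force: [0.0, 0.2, -0.3]
width: 0.997
tcp [0.5566 0.2459 0.2485] F [ 0.04  0.17 -0.26] w 0.997 t 9.95 q6 1.86
R [[-0.002, 0.992, 0.124], [-0.0, 0.124, -0.992], [-1.0, -0.002, -0.0]]
shift [ 0.0985  0.0027 -0.0003] turn [3.1381e+00 3.2000e-03 1.0000e-04]
shift [ 0.0985  0.0027 -0.0003] turn [-0.0035 -0.0001  0.0021]
```

View pics/w6.png

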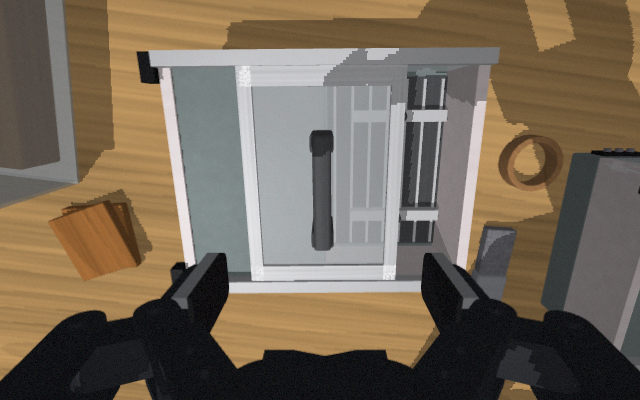

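The bar runs from (321,135) to (322,245) and is centred and aligned between the fingers. The jig is empty. Going down to grip.

```bash
python3 -c "
from h import *
c=dict(np.load('w6.npz'));print(ray(c,[(321,132),(322,247)],.176).round(4))"
python3 -m jog '[[[0.03,0.002,0],[0,0,0],-1],[[0.06,0.002,0],[0,0,0],-1],[[0.085,0.002,0],[0,0,0],-1],[[0.098,0.002,0],[0,0,0],-1],[[0.098,0.002,0],[0,0,0],-1]]'
```

```text
[[0.6067 0.2553 0.176 ]
 [0.5178 0.2438 0.176 ]]
time_s: 10.5
tcp_pos: [0.5583, 0.243, 0.15]
orientation: [1.117, 1.266, -1.123]
force: [-0.1, 0.2, 0.3]
width: 1.004
```

```bash
python3 -m jog '[[[0,0,-0.003],[0,0,0],-1],[[0,0,-0.003],[0,0,0],1],[[0,0,-0.003],[0,0,0],1],[[0,0,-0.003],[0,0,0],1],[[0,0,-0.003],[0,0,0],1]]'
python3 -m jog '[[[0,0,0],[0,0,0],1],[[0,0,0],[0,0,0],1],[[0,0,0],[0,0,0],1],[[0,0,0],[0,0,0],1]]'
```

```text
time_s: 11.0
tcp_pos: [0.5594, 0.2474, 0.1526]
orientation: [1.119, 1.264, -1.118]
force: [0.1, -0.0, -0.0]
width: 0.328
time_s: 11.4
tcp_pos: [0.5591, 0.2473, 0.152]
orientation: [1.119, 1.264, -1.119]
force: [-0.3, 0.1, 0.4]
width: -0.001
```

The fingers shut to width 0, so the bar is not between them. I'll look.

```bash
python3 -c "
from h import *
from station import read_camera
for n in('wrist','scene'):
  c=read_camera(n);cv2.imwrite(f'pics/{n}7.png',c['color'][:,:,::-1]);np.savez(n+'7.npz',**c)"
```

```text
(no output)
```

View pics/wrist7.png

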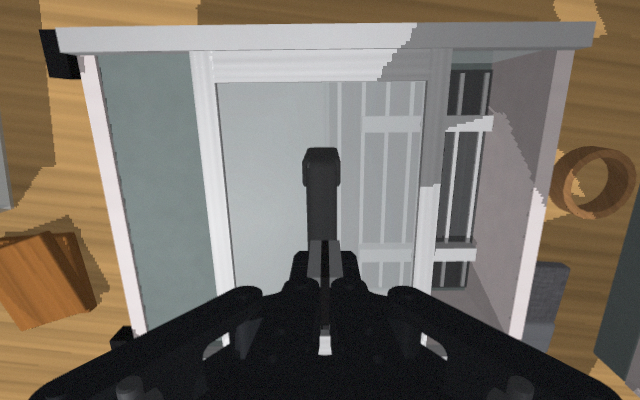

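View pics/scene7.png

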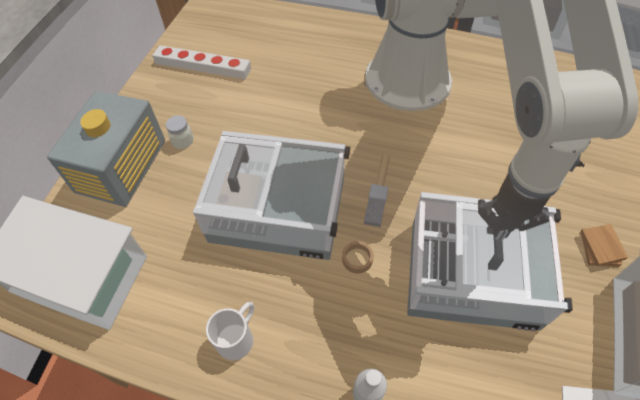

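```bash
python3 - <<'E'
from h import *
for n,pts in(("w1",[(332,150),(332,200),(332,250)]),("w6",[(321,145),(321,190),(321,235)]),("wrist7",[(321,155),(321,180),(321,210),(321,235),(315,250),(333,250),(325,260),(315,270),(333,275),(325,310),(325,345),(260,150),(290,220)])):
    c=dict(np.load(n+".npz"));P=cloud(c)
    for p in pts: print(n,p,c["range_z"][p[1],p[0]].round(4),P[p[1],p[0]].round(4))
c=dict(np.load("scene7.npz"));im=c["color"][180:330,400:580,::-1];cv2.imwrite("pics/s7z.png",cv2.resize(im,None,fx=4,fy=4,interpolation=2))
c=dict(np.load("wrist7.npz"));im=c["color"][130:370,230:430,::-1].astype(float)*2;cv2.imwrite("pics/w7z.png",cv2.resize(np.clip(im,0,255).astype(np.uint8),None,fx=2.4,fy=2.4,interpolation=2))
E
```

```text
w1 (332, 150) 0.2186 [ 0.5529 -0.2056  0.1759]
w1 (332, 200) 0.2286 [ 0.5184 -0.2101  0.1758]
w1 (332, 250) 0.2391 [ 0.4807 -0.215   0.1759]
w6 (321, 145) 0.2375 [0.5975 0.2542 0.1758]
w6 (321, 190) 0.2475 [0.5639 0.2501 0.1752]
w6 (321, 235) 0.2577 [0.5275 0.2457 0.1752]
wrist7 (321, 155) 0.1612 [0.6045 0.2552 0.1576]
wrist7 (321, 180) 0.1459 [0.5962 0.2541 0.176 ]
wrist7 (321, 210) 0.15 [0.5822 0.2524 0.1757]
wrist7 (321, 235) 0.1536 [0.5699 0.251  0.1756]
wrist7 (315, 250) 0.1396 [0.5688 0.2533 0.1904]
wrist7 (333, 250) 0.1392 [0.5699 0.2457 0.1908]
wrist7 (325, 260) 0.1316 [0.5689 0.249  0.1989]
wrist7 (315, 270) 0.1224 [0.569  0.2528 0.2082]
wrist7 (333, 275) 0.1185 [0.5699 0.2462 0.2123]
wrist7 (325, 310) 0.1192 [0.5571 0.2476 0.2152]
wrist7 (325, 345) 0.2256 [0.4704 0.2368 0.1296]
wrist7 (260, 150) 0.1919 [0.5985 0.2908 0.1262]
wrist7 (290, 220) 0.2036 [0.5574 0.2693 0.1264]
```

View pics/s7z.png

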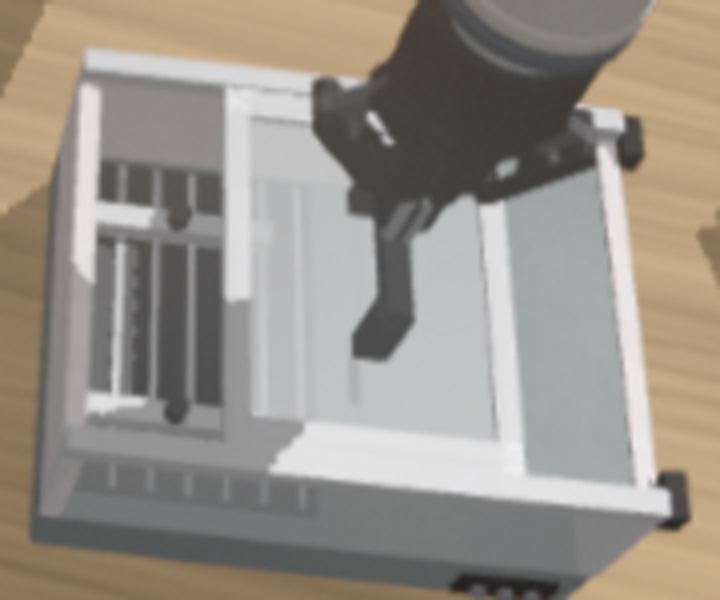

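View pics/w7z.png

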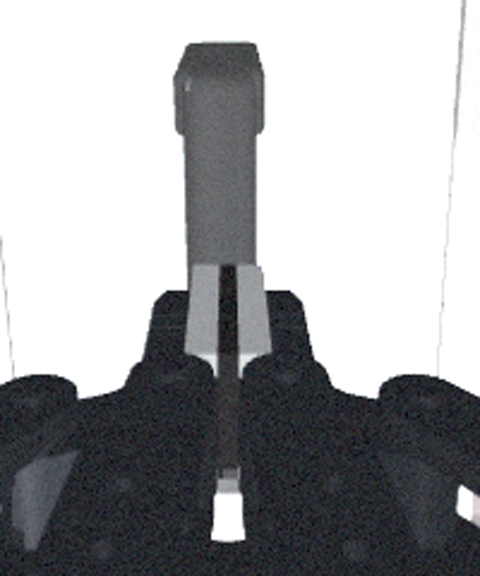

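```bash
python3 - <<'E'
from h import *
s=observe();print(np.round(s["tcp_pos"],4),s["time_s"],np.round(s["force"],2))
R=Ro.from_rotvec(s["orientation"]).as_matrix()
for n in("wrist7","scene7"):
    c=dict(np.load(n+".npz"));o=-c["R"].T@c["t"];print(n,"cam",o.round(3))
    for k in(0,.019,.03,.05):
        X=np.array(s["tcp_pos"])-R[:,0]*k
        for off in(0,.011):
            Y=X+R[:,1]*off
            px=cv2.projectPoints(Y[None],cv2.Rodrigues(c["R"])[0],c["t"].astype(float),K(c),c["D"].astype(float))[0].ravel()
            print(k,off,Y.round(3),px.round(1))
    P=cloud(c)
    d=np.linalg.norm(P[...,:2]-np.array(s["tcp_pos"])[:2],axis=-1)
    m=(d<.014)&(P[...,2]>.13)
    print(np.histogram(P[m][:,2],bins=np.arange(.13,.26,.005)))
c=dict(np.load("wrist7.npz"));P=cloud(c)
for col in(315,325,335):
    print(col,[(r,*P[r,col].round(4)) for r in range(230,300,4)])
E
```

```text
[0.5591 0.2473 0.152 ] 11.5 [-1.    0.25 -0.12]
wrist7 cam [0.628 0.257 0.319]
0 0 [0.559 0.247 0.152] [325.7 237.5]
0 0.011 [0.57  0.249 0.152] [325.7 218.5]
0.019 0 [0.559 0.247 0.171] [325.9 252.5]
0.019 0.011 [0.57  0.249 0.171] [325.9 231.6]
0.03 0 [0.559 0.247 0.182] [326.  262.8]
0.03 0.011 [0.57  0.249 0.182] [326.1 240.7]
0.05 0 [0.559 0.247 0.202] [326.3 285.9]
0.05 0.011 [0.57  0.249 0.202] [326.3 261. ]
(array([  0,   0,   0,   0,   0,   0,   0,   0,  94, 221, 174, 271, 292,
       332, 365, 277, 680, 221, 694, 522, 376,  98, 173, 138, 482]), array([0.13 , 0.135, 0.14 , 0.145, 0.15 , 0.155, 0.16 , 0.165, 0.17 ,
       0.175, 0.18 , 0.185, 0.19 , 0.195, 0.2  , 0.205, 0.21 , 0.215,
       0.22 , 0.225, 0.23 , 0.235, 0.24 , 0.245, 0.25 , 0.255]))
scene7 cam [1.042 0.06  0.939]
0 0 [0.559 0.247 0.152] [494.8 241.2]
0 0.011 [0.57  0.249 0.152] [495.  246.4]
0.019 0 [0.559 0.247 0.171] [497.7 236.4]
0.019 0.011 [0.57  0.249 0.171] [498.  241.6]
0.03 0 [0.559 0.247 0.182] [499.5 233.6]
0.03 0.011 [0.57  0.249 0.182] [499.7 238.8]
0.05 0 [0.559 0.247 0.202] [502.7 228.2]
0.05 0.0
[... 3266 characters left out ...]
oat64(0.2449), np.float64(0.1961)), (262, np.float64(0.5696), np.float64(0.2451), np.float64(0.2012)), (266, np.float64(0.5699), np.float64(0.2453), np.float64(0.2051)), (270, np.float64(0.5702), np.float64(0.2454), np.float64(0.2089)), (274, np.float64(0.5698), np.float64(0.2455), np.float64(0.2112)), (278, np.float64(0.57), np.float64(0.2456), np.float64(0.2143)), (282, np.float64(0.571), np.float64(0.2459), np.float64(0.2188)), (286, np.float64(0.5707), np.float64(0.2459), np.float64(0.2211)), (290, np.float64(0.5707), np.float64(0.246), np.float64(0.2235)), (294, np.float64(0.5704), np.float64(0.246), np.float64(0.2254)), (298, np.float64(0.5708), np.float64(0.2461), np.float64(0.2283))]
```

The depth picture puts the real fingertips at z≈0.180, about 28 mm short of the reported TCP (0.152). They therefore closed just above the bar, whose top is at 0.176, and the first grip only caught its top edge. I'll open, go about 22 mm lower while watching the force, and regrip.

```bash
python3 -m jog '[[[-0.01,0,0],[0,0,0],-1],[[-0.01,0,-0.002],[0,0,0],-1],[[-0.01,0,-0.002],[0,0,0],-1],[[-0.01,0,-0.002],[0,0,0],-1],[[-0.01,0,-0.002],[0,0,0],-1]]'
python3 -m jog '[[[0,0,0],[0,0,0],-1],[[0,0,0],[0,0,0],-1],[[0,0,0],[0,0,0],-1],[[0.005,0,0],[0,0,0],-1],[[0.01,0,0],[0,0,0],-1]]'
python3 -c "
from h import *
plan([.559,.249,.13],7.2)
from station import read_camera
c=read_camera('wrist');cv2.imwrite('pics/w8.png',c['color'][:,:,::-1]);np.savez('w8.npz',**c)
P=cloud(c)
for px in ((190,290),(205,285),(445,285),(460,290),(215,270),(435,270)): print(px,P[px[1],px[0]].round(4))"
```

```text
time_s: 12.0
tcp_pos: [0.5588, 0.2492, 0.1619]
orientation: [1.119, 1.264, -1.119]
force: [0.4, 0.5, -1.1]
width: 0.845
time_s: 12.5
tcp_pos: [0.5589, 0.2493, 0.1517]
orientation: [1.119, 1.264, -1.119]
force: [0.6, 0.6, -0.1]
width: 0.999
tcp [0.5589 0.2493 0.1517] F [ 0.64  0.58 -0.12] w 0.999 t 12.5 q6 1.866
R [[0.0, 0.993, 0.121], [0.0, 0.121, -0.993], [-1.0, 0.0, -0.0]]
shift [0.0217 0.     0.0003] turn [ 3.1377e+00 -2.0000e-04  1.0000e-04]
shift [0.0217 0.     0.0003] turn [-0.0039 -0.     -0.0001]
(190, 290) [0.5629 0.2963 0.2204]
(205, 285) [0.628  0.2585 0.3182]
(445, 285) [0.5726 0.2088 0.2157]
(460, 290) [0.5745 0.2063 0.2216]
(215, 270) [0.5612 0.2935 0.2026]
(435, 270) [0.5726 0.2088 0.2048]
```

View pics/w8.png

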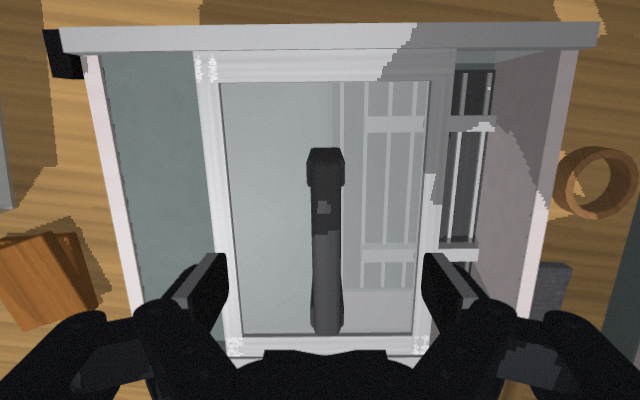

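The bar is centred between the open pads (bar at column 326, pads at 228 and 422). Going down 22 mm.

```bash
python3 -m jog '[[[0.007,0,0],[0,0,0],-1],[[0.014,0,0],[0,0,0],-1],[[0.02,0,0],[0,0,0],-1],[[0.022,0,0],[0,0,0],-1]]'
python3 -m jog '[[[0,0,0],[0,0,0],1],[[0,0,0],[0,0,0],1],[[0,0,0],[0,0,0],1],[[0,0,0],[0,0,0],1],[[0,0,0],[0,0,0],1]]'
python3 -m jog '[[[0,0,0],[0,0,0],1],[[0,0,0],[0,0,0],1],[[0,0,0],[0,0,0],1]]'
```

```text
time_s: 12.95
tcp_pos: [0.5584, 0.249, 0.129]
orientation: [1.118, 1.265, -1.12]
force: [0.1, 0.2, 0.5]
width: 1.002
time_s: 13.45
tcp_pos: [0.5591, 0.2493, 0.1304]
orientation: [1.119, 1.264, -1.119]
force: [-5.0, -1.7, 22.6]
width: 0.149
time_s: 13.75
tcp_pos: [0.559, 0.2493, 0.1305]
orientation: [1.119, 1.264, -1.118]
force: [-1.9, -0.5, 5.5]
width: 0.147
```

Gripped, with width 0.147 (about 12.5 mm). Sliding towards open (tool −z), with roughly 47 mm expected to the stop.

```bash
python3 -m jog '[[[0,0,-0.008],[0,0,0],1],[[0,0,-0.016],[0,0,0],1],[[0,0,-0.024],[0,0,0],1],[[0,0,-0.032],[0,0,0],1],[[0,0,-0.036],[0,0,0],1]]'
python3 -m jog '[[[0,0,-0.002],[0,0,0],1],[[0,0,-0.004],[0,0,0],1],[[0,0,-0.004],[0,0,0],1]]'
python3 -m jog '[[[0,0,-0.002],[0,0,0],1],[[0,0,-0.003],[0,0,0],1],[[0,0,-0.003],[0,0,0],1]]'
```

```text
time_s: 14.25
tcp_pos: [0.5543, 0.2851, 0.1305]
orientation: [1.118, 1.264, -1.119]
force: [-2.8, -2.1, 7.6]
width: 0.149
time_s: 14.55
tcp_pos: [0.5538, 0.289, 0.1305]
orientation: [1.118, 1.265, -1.119]
force: [-4.0, -1.8, 7.4]
width: 0.149
time_s: 14.85
tcp_pos: [0.5534, 0.2918, 0.1305]
orientation: [1.118, 1.265, -1.119]
force: [-3.0, -1.9, 7.2]
width: 0.149
```

```bash
for i in 1 2; do python3 -m jog '[[[0,0,-0.002],[0,0,0],1],[[0,0,-0.003],[0,0,0],1],[[0,0,-0.003],[0,0,0],1]]'; done
```

```text
time_s: 15.15
tcp_pos: [0.553, 0.2947, 0.1305]
orientation: [1.118, 1.264, -1.119]
force: [-3.7, -2.4, 7.4]
width: 0.152
time_s: 15.45
tcp_pos: [0.5528, 0.2957, 0.1305]
orientation: [1.116, 1.263, -1.121]
force: [-1.7, -11.2, 8.7]
width: 0.152
```

The guard has reached the open stop: it stalled at 47 mm and −11 N. I'll press slightly, then release and rise.

```bash
python3 -m jog '[[[0,0,-0.0015],[0,0,0],1],[[0,0,-0.0015],[0,0,0],1]]'
python3 -m jog '[[[0,0,0],[0,0,0],-1],[[0,0,0],[0,0,0],-1],[[0,0,0],[0,0,0],-1],[[0,0,0],[0,0,0],-1],[[0,0,0],[0,0,0],-1]]'
python3 -m jog '[[[0,0,0],[0,0,0],-1],[[0,0,0],[0,0,0],-1],[[-0.03,0,0],[0,0,0],-1],[[-0.07,0,0],[0,0,0],-1],[[-0.12,0,0],[0,0,0],-1]]'
python3 -m jog '[[[-0.03,-0.04,0],[0,0,0],-1],[[-0.06,-0.08,0],[0,0,0],-1],[[-0.06,-0.12,0],[0,0,0],-1],[[-0.06,-0.15,0],[0,0,0],-1],[[-0.06,-0.15,0],[0,0,0],-1]]'
python3 -c "
from h import *
from station import read_camera
for n in('top','scene'):
  c=read_camera(n);cv2.imwrite(f'pics/{n}9.png',c['color'][:,:,::-1]);np.savez(n+'9.npz',**c)"
```

```text
time_s: 15.65
tcp_pos: [0.5528, 0.2957, 0.1305]
orientation: [1.114, 1.261, -1.122]
force: [-1.4, -17.7, 12.0]
width: 0.15
time_s: 16.15
tcp_pos: [0.5527, 0.2996, 0.13]
orientation: [1.119, 1.265, -1.119]
force: [-1.0, 0.4, -0.1]
width: 0.98
time_s: 16.65
tcp_pos: [0.5517, 0.2988, 0.2497]
orientation: [1.116, 1.266, -1.122]
force: [0.4, 0.9, -0.6]
width: 1.001
time_s: 17.15
tcp_pos: [0.4009, 0.2806, 0.3107]
orientation: [1.118, 1.265, -1.118]
force: [0.6, 0.7, -0.1]
width: 0.999
```

View pics/top9.png

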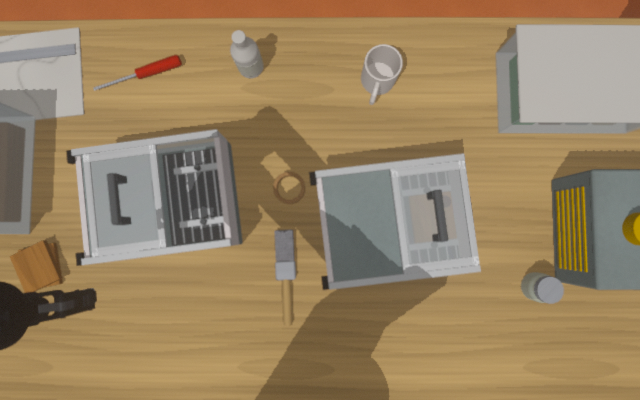

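View pics/scene9.png

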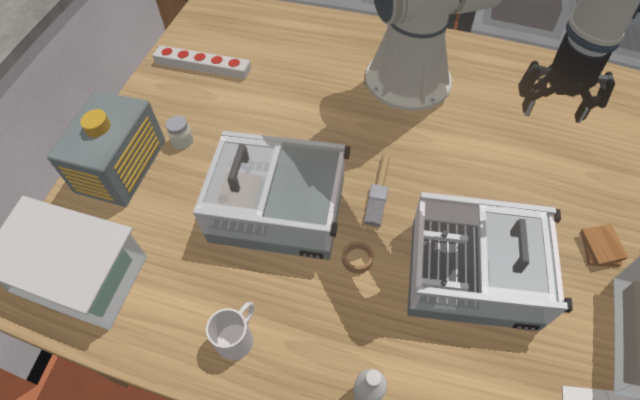

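Loaded guard (handle at (440,216)) is over the blank with the opening fully covered. Empty guard (handle at (118,199)) is over the roof with the bed exposed. I'll check the travel in numbers.

```bash
python3 - <<'E'
from h import *
c=dict(np.load("top9.npz"));P=cloud(c);col=c["color"]
for k,(a,b,d,e),o,y in(("loaded",(422,180,455,250),(.5144,-.2084),6.9),("empty",(104,165,138,232),(.5583,.2459),7.3)):
    m=np.zeros((400,640),bool);m[b:e,a:d]=True;m&=(col.max(2)<100)&(P[...,2]>.165)&(P[...,2]<.19)
    X=ray(c,np.argwhere(m)[:,::-1],.176)[:,:2];mu=X.mean(0);g=np.radians(y)
    print(k,m.sum(),mu.round(4),"moved",((mu-o)@[-np.sin(g),np.cos(g)]).round(4))
E
python3 -c "
from station import job_done;print(job_done())"
```

```text
loaded 448 [ 0.5232 -0.2813] moved -0.0735
empty 440 [0.5522 0.2928] moved 0.0473
the job is handed in; nothing more can be done
None
```

I slid the loaded engraver's guard fully shut, then the empty engraver's guard fully open, let go of both and handed the job in at about 17 s.

- **Loaded engraver (right):** the guard moved about 74 mm and stopped hard at the shut end (about 17 N). The later pictures show it flush and covering the blank.
- **Empty engraver (left):** the guard moved about 47 mm and stopped hard at the open end (about 18 N). The last pictures show the bed exposed.
- **After release:** both handles stand clear and the arm is away from them, with its force reading near zero.

**What went wrong on the way:** the first grip on the empty guard missed. In the depth picture the fingertips were about 28 mm short of the reported TCP, so they closed above the bar. I opened, went 22 mm lower and gripped again. The earlier grip on the loaded guard was shallow for the same reason, but it held to the stop.

**Small disagreement:** the arm and the top camera differ by about 2 mm on the loaded guard's travel (about 76 against 74 mm). That is within the stated calibration.

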